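# Stack the finished boxes on the pressing board

### The arm

A 6-joint arm with a two-finger parallel gripper is mounted at the origin on the work surface. World frame = base frame: x ahead of the robot, y to its left, z up, the work surface at z = 0. Lengths are in m, angles in rad, forces in N, time in s.
With the tool pointing down it reaches from about 0.4 to 0.825 m from the base axis. Payload 7 kg.
Tool frame: the origin (TCP) lies at the very end of the fingers, on their centre line; the grasp point (between the pads) lies 19 mm behind it; z points along the fingers, x is the direction in which the jaws open and shut, and the axes are right-handed (so a half turn about z gives the same grasp; the last joint's range is limited). The gripper opens to 88 mm and grips with 3 to 60 N. Pads are 19 mm wide; open, the fingers measure 130 mm over their backs; the gripper's body (78 mm by 193 mm) begins 47 mm behind the grasp point.
Start: joints at [-1.061, 0.359, 0.012, 0, -1.224, -0.288], TCP at [0.148, -0.658, 0.227] pointing down, gripper open.
Joint ranges: [-3.07, 3.07], [-1.43, 2.12], [-1.02, 1.25], [-3.03, 1.67], [-3.05, -0], [-3.03, 3.03]. Speed limits (rad/s): [2.39, 2.39, 3.01, 3.14, 3.14, 3.14].

### API

Orientations are given as [roll, pitch, yaw] about the fixed x, y, z axes, in that order (R = Rz(yaw) Ry(pitch) Rx(roll)).
In Python, from station import telemetry, grab_frame, arm, regions_of, pinpoint gives the robot as it stands. The module is installed in compiled form; this text tells all that it offers.
- The arm moves only by the shell command python3 -m inch 'ROWS' [FORCE]. ROWS is text: rows parted by semicolons, each of 7 numbers parted by spaces: the opening, from 0 (shut) to 1 (fully open), then the shift along the world's x, y, z in cm, then the turn, a rotation vector about the world's x, y, z in degrees. A call has 1 to 12 rows; each row is the pose to reach, as a shift and turn from the pose measured when the call began; what a row does not reach only later rows make up. A row lasts 1/8 s, in which the tool goes at most 62.5 mm and 10.7 degrees, less where a joint would pass 70% of its speed; a pose out of reach is approached as far as the arm can. A call with a gripper value outside its range is refused whole. The fingers move at their own pace and stop on an object; FORCE is the grip in N (left out, the last holds). Time passes only in rows, so rows that repeat a pose let the fingers close. It gives the time, the measured TCP pose, the force and the opening at its end, in the units of the state.
- telemetry.get_state(): the state, without advancing time (a new reading comes with each control period).
- grab_frame(name): name is "scene" or "side" or "wrist"; returns a dict with "pixels" (384x512x3 uint8, red, green, blue), "fx", "fy", "cx", "cy" (pixels), "dist_coeffs" ([k1, k2, p1, p2, k3] as OpenCV has them; the pictures are not rectified), "R" (3x3) and "t" (3): a world point X has camera coordinates R X + t. Camera axes: x right, y down, z forward; pixel columns grow to the right and rows downward; lengths in m; the calibration is good to about 2 mm. A picture is of the moment at which its call begins. There is no depth.
- arm.job_done(): hands the job in, once; it reports no verdict.
Trained networks look in the newest picture that a camera, given by its name, has taken for a name from the list of things; names that differ only in an ending like _2 or _b are one class to them, and where a whole thing is asked for, a point or a joint stands for the part that bears it (a point fixed in the world has none). Each returns a list of dicts, best first, with "p" (0 to 1); they miss things now and then, are a little off and sometimes report something else, mostly with a low value. They report only what shows in the picture. A call takes as long as a camera call.
- regions_of(camera, name): "pixels" (384x512 bool, what is visible of it) and "bbox" ([left, top, right, bottom] in pixels, round what is visible of it).
- pinpoint(camera, name): "location" ([column, row] in pixels: a listed point, or the origin of a listed thing).
The state is a dict: "t": time; "q": joint angles; "qd": joint speeds; "joint_efforts": joint torques, N m; "eef_pos": TCP position; "ee_rot": TCP orientation; "force": force on the tool from outside, world axes, zero at the start; "moment": the same for the moment, N m; "width": finger opening in m.
Only numpy, scipy, OpenCV 4.12 (cv2) and the standard library are available. Lean on these libraries where they do the work, as an engineer would, in place of code of your own. Each camera call takes 0.05 s, during which the arm holds its last target. There are 200 camera calls.

### The job

Clear the wooden offcut off the pressing board into the grey scrap bin and stack the three closed boxes in one square column on the middle of the board: largest at the bottom, smallest on top, lids up, each centred on what is beneath it with its long side along the board's long side. The smallest box is lying on the blue book; leave the book, the tools and the glue things where they are.

Things in the scene. Friction and masses are not known exactly. Their poses are not given: they have to be found in the camera images.
- pressing_board: fixed flat wooden board with brass-bound short ends, 110 (x) x 200 (y, long side) x 15 mm high, lying on the table. Origin: centre of the underside; its top is at z = 15 mm.
- large_box: Largest closed box with a brown cardboard lid reaching half-way down over a grey cloth-covered base (lid fixed shut), small blank paper label on top, 68 wide (its x) x 150 long (its y) x 40 high mm, about 260 g. Origin: centre of the underside; z up through the lid. Lies on the table.
- medium_box: Medium closed box with a brown cardboard lid reaching half-way down over a grey cloth-covered base (lid fixed shut), small blank paper label on top, 60 wide (its x) x 120 long (its y) x 36 high mm, about 190 g. Origin: centre of the underside; z up through the lid. Lies on the table.
- small_box: Smallest closed box with a brown cardboard lid reaching half-way down over a grey cloth-covered base (lid fixed shut), small blank paper label on top, 52 wide (its x) x 90 long (its y) x 32 high mm, about 120 g. Origin: centre of the underside; z up through the lid. Lies on the blue book at the start.
- offcut: L-shaped plywood offcut 18 mm thick, about 70 g, lying flat on the pressing board: a bar 30 (x) x 96 (y) mm, with a foot 22 (x) x 28 (y) mm on its +x side near the +y end (foot centre at x +26, y +34 mm). Origin: centre of the bar's underside.
- scrap_bin: fixed grey open-topped bin, outside 150 (x) x 190 (y) x 60 mm high, walls and floor 5 mm. Origin: centre of the underside.
- book: bystander, with the small box on it at the start: closed blue book lying flat, 100 (x) x 140 (y) x 28 mm. Origin: centre of the underside.
- glue_bottle: bystander: white glue bottle standing, 50 mm across, 130 mm high. Origin: centre of the underside.
- paste_jar: bystander: glass jar standing, 60 mm across, 65 mm high. Origin: centre of the underside.
- awl: bystander: wooden-handled awl lying along its x, 105 mm long, 26 mm high; handle towards its -x. Origin: on the table under its middle.
- bone_folder: bystander: flat white folding stick, 22 (x) x 110 (y) x 5 mm. Origin: centre of the underside.
- glue_brush: bystander: brush lying along its x, 160 mm long. Origin: under its middle.
- tub: bystander: clear open plastic tub, 80 mm across, 60 mm high. Origin: centre of the underside.

How it is judged:
At the end, for the whole second after the job is handed in: The large box lies on the pressing board, the medium box on the large one and the small box on the medium one, all upright and at rest; each is centred within 12 mm on what is directly beneath it, with its long side within 0.12 rad of it. The offcut rests in the scrap bin, below its rim (horizontal distance between large_box and pressing_board below 0.012 m and angle between the y axis of large_box and the y axis of pressing_board, either way round below 0.12 rad and angle between each of large_box, medium_box, small_box's own z axis and vertical below 0.06 rad and linear speed of each of large_box, medium_box, small_box, offcut below 0.02 m/s and z of large_box in the frame of pressing_board between 0.01 and 0.02 m and horizontal distance between medium_box and large_box below 0.012 m and angle between the y axis of medium_box and the y axis of large_box, either way round below 0.12 rad and z of medium_box in the frame of large_box between 0.035 and 0.045 m and horizontal distance between small_box and medium_box below 0.012 m and angle between the y axis of small_box and the y axis of medium_box, either way round below 0.12 rad and z of small_box in the frame of medium_box between 0.031 and 0.041 m and x of offcut in the frame of scrap_bin between -0.07 and 0.07 m and y of offcut in the frame of scrap_bin between -0.09 and 0.09 m and z of offcut in the frame of scrap_bin between 0 and 0.055 m); the robot touches nothing.
It fails at once if the book, a tool, the jar, the bottle or the tub is pushed more than 30 mm from its place (distance of any of book, glue_bottle, paste_jar, awl, bone_folder, glue_brush, tub from where it was at the start of the episode above 0.03 m).
It fails at once if the bottle, the jar or the tub is knocked over (angle between any of glue_bottle, paste_jar, tub's own z axis and vertical above 0.5 rad).
It also fails if it takes over 72 s, if anything falls off the work surface, if the arm or the gripper's body presses on something with over 40 N, if the wrist force passes 120 N, or if a joint passes its speed limit or range.

## Working session

There is one attempt and no reset: what is moved stays moved. The work goes in short steps, Python scripts to look and compute and a shell command to move; the robot and the scene stay as the last step left them, time stands still between calls to the robot, and variables do not carry over. Pictures are saved under pics/ and viewed, about 8 in all and at most 12, crops included, and the job is handed in when it is done.

```bash
mkdir -p pics
cat > h.py <<'E'
import numpy as np, cv2
from station import telemetry, grab_frame, arm, regions_of, pinpoint
def K(f): return np.array([[f['fx'],0,f['cx']],[0,f['fy'],f['cy']],[0,0,1]]), np.array(f['dist_coeffs'],float)
def back(f,px,z):
    k,d=K(f); u=cv2.undistortPoints(np.array(px,float).reshape(-1,1,2),k,d).reshape(-1,2)
    R=np.array(f['R']);t=np.array(f['t']); c=-R.T@t
    r=np.c_[u,np.ones(len(u))]@R
    return c+r*((z-c[2])/r[:,2])[:,None]
def proj(f,X):
    k,d=K(f); return cv2.projectPoints(np.array(X,float).reshape(-1,1,3),cv2.Rodrigues(np.array(f['R']))[0],np.array(f['t'],float),k,d)[0].reshape(-1,2)
def save(f,n): cv2.imwrite('pics/'+n+'.png',cv2.cvtColor(f['pixels'],cv2.COLOR_RGB2BGR))
E
python3 - <<'E'
from h import *
s=telemetry.get_state(); print(s)
F={}
ims=[]
for c in ('scene','side'):
    f=F[c]=grab_frame(c); ims.append(f['pixels']); print(c,-np.array(f['R']).T@f['t'])
    for n in 'pressing_board large_box medium_box small_box offcut scrap_bin book glue_bottle paste_jar awl bone_folder glue_brush tub'.split():
        r=pinpoint(c,n)[:2]; g=regions_of(c,n)[:1]
        z={'small_box':.028,'offcut':.015}.get(n,0)
        print(n,[(np.round(a['location']),round(a['p'],2),back(f,a['location'],z)[0].round(3)) for a in r],[(np.round(a['bbox']),round(a['p'],2)) for a in g])
im=np.vstack(ims); save(dict(pixels=im[:, :]),'a')
for i,n in enumerate(F): save(F[n],n+'0')
E
```

```text
{'t': 0.0, 'q': array([-1.06088750e+00,  3.59379395e-01,  1.10347027e-02, -3.56276781e-04,
       -1.22407292e+00, -2.88088397e-01]), 'qd': array([-2.79686209e-04,  1.68469640e-03, -1.21582802e-03,  5.43864548e-05,
        3.89950882e-04, -8.68350535e-04]), 'joint_efforts': array([ 1.82652529e-03, -5.82714450e+01,  2.93057764e+01,  6.99691281e+00,
        6.99841767e-03, -1.70477283e-04]), 'eef_pos': array([ 0.14836153, -0.6579864 ,  0.2256159 ]), 'ee_rot': array([-3.14145309e+00, -1.64963330e-03,  1.79249530e+00]), 'force': array([ 0.04892026,  0.38652215, -0.01640529]), 'moment': array([ 0.02157477,  0.00610193, -0.05204786]), 'width': 0.08800300860829263}
scene [1.09448485 0.38887595 0.62847702]
pressing_board [(array([268., 209.]), 0.97, array([0.545, 0.024, 0.   ]))] [(array([223., 175., 324., 244.]), 0.95)]
large_box [(array([411., 228.]), 0.86, array([0.408, 0.316, 0.   ])), (array([236., 278.]), 0.54, array([0.743, 0.085, 0.   ]))] [(array([377., 191., 455., 254.]), 0.79)]
medium_box [(array([167., 181.]), 0.63, array([ 0.613, -0.24 ,  0.   ]))] [(array([138., 156., 192., 193
[... 2781 characters left out ...]
79., 294.]), 0.71)]
paste_jar [(array([358., 210.]), 0.87, array([ 0.37 , -0.157,  0.   ])), (array([231., 166.]), 0.63, array([ 0.721, -0.058,  0.   ]))] [(array([347., 182., 375., 219.]), 0.76)]
awl [(array([258., 213.]), 0.67, array([0.537, 0.026, 0.   ])), (array([232., 166.]), 0.41, array([ 0.716, -0.057,  0.   ]))] [(array([326., 213., 344., 228.]), 0.62)]
bone_folder [(array([304., 254.]), 0.93, array([0.37 , 0.049, 0.   ]))] [(array([287., 239., 320., 271.]), 0.79)]
glue_brush [(array([236., 166.]), 0.87, array([ 0.71 , -0.065,  0.   ]))] [(array([204., 145., 255., 178.]), 0.82)]
tub [(array([304., 254.]), 0.67, array([0.371, 0.048, 0.   ]))] [(array([167., 159., 197., 192.]), 0.74)]
```

View pics/scene0.png

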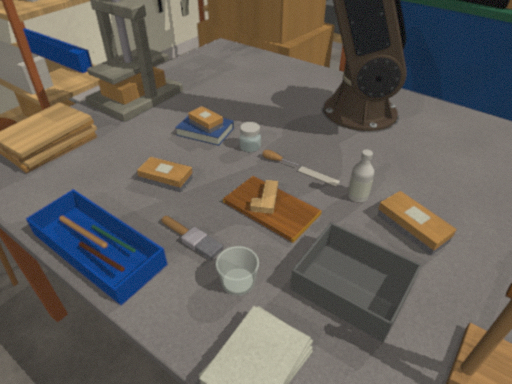

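View pics/side0.png

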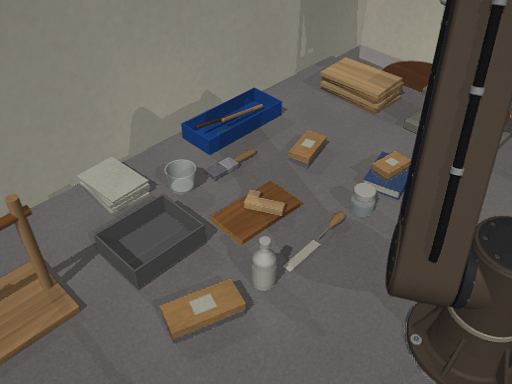

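```bash
cat >> h.py <<'E'
from scipy.optimize import minimize
def boxpts(x,y,w,cx,cy,sx,sy,z0,h):
    P=np.array([[cx+a*sx/2,cy+b*sy/2,z] for a in(-1,1) for b in(-1,1) for z in(z0,z0+h)])
    c,s=np.cos(w),np.sin(w); return np.c_[x+c*P[:,0]-s*P[:,1], y+s*P[:,0]+c*P[:,1], P[:,2]]
def sil(f,p,parts,S=4):
    m=np.zeros((384*S,512*S),np.uint8)
    for q in parts:
        u=proj(f,boxpts(*p,*q)); cv2.fillConvexPoly(m,cv2.convexHull(np.round((u+.5)*S-.5).astype(np.int32)),1)
    return cv2.resize(m.astype(np.float32),(512,384),interpolation=cv2.INTER_AREA)
def fit(F,M,p0,parts,yaws=np.arange(0,np.pi,np.pi/8)):
    def iou(p,c):
        s=sil(F[c],p,parts); m=M[c]; return np.minimum(s,m).sum()/np.maximum(s,m).sum()
    cost=lambda p:-sum(iou(p,c) for c in M)
    y=min(yaws,key=lambda w:cost([*p0,w]))
    r=minimize(cost,[*p0,y],method='Nelder-Mead',options=dict(initial_simplex=np.array([[*p0,y]]*4)+np.vstack([np.zeros(3),np.diag([.012,.012,.2])]),xatol=2e-4,fatol=1e-4))
    return r.x, {c:round(float(iou(r.x,c)),2) for c in M}
def masks(F,name,p0,z):
    M={}
    for c,f in F.items():
        u=proj(f,[[*p0,z]])[0]
        g=[a for a in regions_of(c,name) if np.hypot(*(np.mean(np.argwhere(a['pixels'])[:,::-1],0)-u))<15]
        if g: M[c]=g[0]['pixels'].astype(np.float32)
    return M
PARTS=dict(large_box=[(0,0,.068,.15,0,.04)],medium_box=[(0,0,.06,.12,0,.036)],small_box=[(0,0,.052,.09,.028,.032)],
 offcut=[(0,0,.03,.096,.015,.018),(.026,.034,.022,.028,.015,.018)],scrap_bin=[(0,0,.15,.19,0,.06)],pressing_board=[(0,0,.11,.2,0,.015)])
E
python3 - <<'E'
from h import *
F={c:grab_frame(c) for c in('scene','side')}
for n,p in dict(large_box=(.406,.315),medium_box=(.609,-.24),small_box=(.383,-.306),offcut=(.525,.012),scrap_bin=(.63,.274),pressing_board=(.543,.025)).items():
    M=masks(F,n,p,.02); 
    ys=np.arange(0,2*np.pi,np.pi/8) if n=='offcut' else np.arange(0,np.pi,np.pi/8)
    if n=='pressing_board':
        for c in M:  # fill offcut hole
            M[c]=cv2.drawContours(np.zeros((384,512),np.uint8),[cv2.convexHull(np.argwhere(M[c]>0)[:,::-1].astype(np.int32))],-1,1,-1).astype(np.float32)
    for C in ([*M],*[[c] for c in M]) : print(n,C,*fit({c:F[c] for c in C},{c:M[c] for c in C},p,PARTS[n],ys))
E
```

```text
large_box ['side'] [0.40624386 0.31689257 2.81380458] {'side': 0.96}
large_box ['side'] [0.40624386 0.31689257 2.81380458] {'side': 0.96}
medium_box ['scene', 'side'] [ 0.61056809 -0.2477784   0.25148299] {'scene': 0.96, 'side': 0.96}
medium_box ['scene'] [ 0.61070857 -0.24799847  0.26864175] {'scene': 0.96}
medium_box ['side'] [ 0.61049352 -0.24720669  0.25886928] {'side': 0.96}
small_box ['scene', 'side'] [ 0.38387936 -0.31126922 -0.1560277 ] {'scene': 0.92, 'side': 0.94}
small_box ['scene'] [ 0.38207018 -0.31237643 -0.14088752] {'scene': 0.94}
small_box ['side'] [ 0.384899   -0.3126549  -0.12682848] {'side': 0.95}
offcut ['scene', 'side'] [0.53000188 0.01437695 5.2123337 ] {'scene': 0.93, 'side': 0.85}
offcut ['scene'] [0.5294981  0.01463308 5.20263286] {'scene': 0.94}
offcut ['side'] [0.53110201 0.01320628 5.21038112] {'side': 0.86}
scrap_bin ['scene', 'side'] [0.62696978 0.27651112 0.00494297] {'scene': 0.97, 'side': 0.96}
scrap_bin ['scene'] [0.62798344 0.27671814 0.00293994] {'scene': 0.97}
scrap_bin ['side'] [ 0.62546872  0.27465398 -0.00111226] {'side': 0.97}
pressing_board ['scene', 'side'] [ 0.54104419  0.02932141 -0.04814086] {'scene': 0.97, 'side': 0.96}
pressing_board ['scene'] [ 0.54126676  0.02950322 -0.05208405] {'scene': 0.96}
pressing_board ['side'] [ 0.54119093  0.02874244 -0.04048593] {'side': 0.96}
```

```bash
R='' ; python3 -m inch '1 38.2 67.2 0 0 0 16;1 38.2 67.2 0 0 0 16;1 38.2 67.2 0 0 0 16;1 38.2 67.2 0 0 0 16;1 38.2 67.2 0 0 0 16;1 38.2 67.2 0 0 0 16;1 38.2 67.2 0 0 0 16;1 38.2 67.2 0 0 0 16;1 38.2 67.2 0 0 0 16;1 38.2 67.2 0 0 0 16;1 38.2 67.2 -5 0 0 16;1 38.2 67.2 -5 0 0 16' 20
python3 - <<'E'
from h import *
f=grab_frame('wrist'); m=f['pixels'].copy()
for p,n in (([.530,.0144,-1.073],'offcut'),([.541,.029,-.048],'pressing_board')):
    for q in PARTS[n]:
        cv2.polylines(m,[cv2.convexHull(proj(f,boxpts(*p,*q)).astype(np.int32))],True,(255,0,0),1)
save(dict(pixels=m),'w1')
E
```

```text
t: 4.9
eef_pos: [0.5168, -0.01, 0.1867]
ee_rot: [3.14, 0.0, 2.073]
force: [1.1, -1.3, -0.2]
width: 0.0875
```

View pics/w1.png

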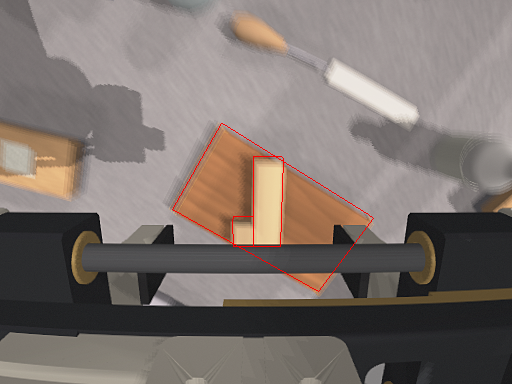

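The overlaid fits (board corners 222,124 / 318,291; offcut bar 253–283 × 157–245) match the wrist picture.

```bash
python3 -m inch '1 0 0 0 0 0 0'
python3 - <<'E'
from h import *
s=telemetry.get_state(); print(s['eef_pos'],np.array([.53,.014,.018])-s['eef_pos'],np.degrees(s['ee_rot']))
E
```

```text
t: 5.08
eef_pos: [0.5192, -0.0046, 0.1829]
ee_rot: [-3.14, -0.001, 2.076]
force: [0.3, -1.1, 0.2]
width: 0.0877
[ 0.51922388 -0.0045595   0.18287887] [ 0.01077612  0.0185595  -0.16487887] [-1.79917071e+02 -4.54580265e-02  1.18951889e+02]
```

```bash
python3 -m inch '1 1.1 1.9 -5 0 0 0;1 1.1 1.9 -10 0 0 0;1 1.1 1.9 -14 0 0 0;1 1.1 1.9 -16.5 0 0 0;1 1.1 1.9 -16.5 0 0 0;0.2 1.1 1.9 -16.5 0 0 0;0.2 1.1 1.9 -16.5 0 0 0;0.2 1.1 1.9 -16.5 0 0 0;0.2 1.1 1.9 -16.5 0 0 0;0.2 1.1 1.9 -16.5 0 0 0' 20
```

```text
t: 6.32
eef_pos: [0.5302, 0.0145, 0.018]
ee_rot: [-3.14, -0.001, 2.076]
force: [0.3, 0.5, 0.2]
width: 0.0431
```

```bash
python3 -m inch '0 0 0 0 0 0 0;0 0 0 0 0 0 0;0 0 0 0 0 0 0;0 0 0 0 0 0 0;0 0 0 0 0 0 0;0 0 0 6 0 0 0;0 0 0 12 0 0 0;0 0 0 12 0 0 0' 25
```

```text
t: 7.32
eef_pos: [0.5332, 0.0153, 0.143]
ee_rot: [3.134, 0.001, 2.077]
force: [-0.0, -0.7, -1.5]
width: 0.0297
```

```bash
python3 -m inch '0 3 8 0 0 0 0;0 5 14 0 0 0 0;0 7 20 0 0 0 0;0 9.2 26 0 0 0 0;0 9.2 26 0 0 0 0;0 9.2 26 -5 0 0 0;0 9.2 26 -10 0 0 0;0 9.2 26 -12.2 0 0 0;0 9.2 26 -12.2 0 0 0;0.75 9.2 26 -12.2 0 0 0;0.75 9.2 26 -12.2 0 0 0;0.75 9.2 26 -12.2 0 0 0'
```

```text
t: 8.82
eef_pos: [0.6258, 0.2757, 0.0224]
ee_rot: [3.132, 0.001, 2.077]
force: [-0.6, -0.2, 0.2]
width: 0.054
```

```bash
python3 -m inch '0.75 0 0 4 0 0 0;1 0 0 10 0 0 0;1 0 0 16 0 0 0;1 -4 1 17.8 0 0 10;1 -10 2 17.8 0 0 20;1 -15 3 17.8 0 0 30;1 -20 4 17.8 0 0 40;1 -22 4.1 17.8 0 0 42;1 -22 4.1 17.8 0 0 42;1 -22 4.1 17.8 0 0 42;1 -22 4.1 17.8 0 0 42;1 -22 4.1 17.8 0 0 42'
cat > w.py <<'E'
import sys
from h import *
def look(n,p0,tag=None):
    F={c:grab_frame(c) for c in ('wrist',)}
    g=regions_of('wrist',n)
    s=telemetry.get_state(); print(s['t'],s['eef_pos'].round(4),np.degrees(s['ee_rot']).round(1),s['width'].round(4))
    if g:
        M={'wrist':g[0]['pixels'].astype(np.float32)}
        b=g[0]['bbox']; print('p',round(g[0]['p'],2),b)
        w=p0[2]; r,q=fit(F,M,p0[:2],PARTS[n],[w]); print(n,r.round(4),np.degrees(r[2]).round(1),q)
    m=F['wrist']['pixels'].copy()
    for q in PARTS[n]: cv2.polylines(m,[cv2.convexHull(proj(F['wrist'],boxpts(*p0,*q)).astype(np.int32))],True,(255,0,0),1)
    if tag: save(dict(pixels=m),tag)
E
python3 - <<'E'
from w import *
look('large_box',(.406,.317,2.814),'w2')
E
```

```text
t: 10.32
eef_pos: [0.4064, 0.3164, 0.1999]
ee_rot: [3.133, 0.001, 2.808]
force: [-0.8, -0.4, 0.2]
width: 0.0874Traceback (most recent call last):
  File "<stdin>", line 2, in <module>
  File "w.py", line 6, in look
    s=telemetry.get_state(); print(s['t'],s['eef_pos'].round(4),np.degrees(s['ee_rot']).round(1),s['width'].round(4))
                                                                                                 ^^^^^^^^^^^^^^^^
AttributeError: 'float' object has no attribute 'round'
```

```bash
sed -i "s/s\['width'\].round(4)/s['width']/" w.py
python3 - <<'E'
from w import *
look('large_box',(.406,.317,2.814),'w2')
E
```

```text
10.525 [0.406  0.3166 0.2001] [179.5   0.  161. ] 0.08746317817176232
p 0.57 [219.1, 105.3, 282.4, 240.1]
large_box [0.4077 0.3151 2.8204] 161.6 {'wrist': 0.96}
```

View pics/w2.png

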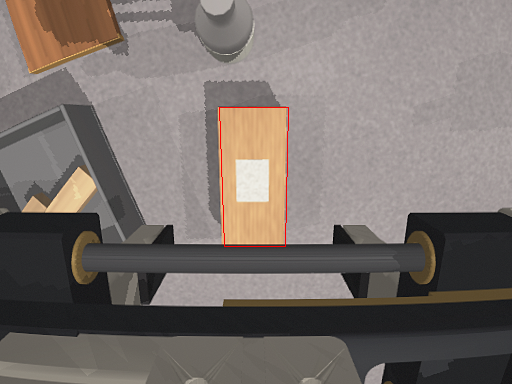

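The wrist view shows the box at columns 219–288, rows 106–246, under its predicted outline; the offcut lies in the bin at (60,195).

```bash
python3 -m inch '1 0.1 0 -6 0 0 0.3;1 0.1 0 -12 0 0 0.3;1 0.1 0 -16 0 0 0.3;1 0.1 0 -18.8 0 0 0.3;1 0.1 0 -18.8 0 0 0.3;0 0.1 0 -18.8 0 0 0.3;0 0.1 0 -18.8 0 0 0.3;0 0.1 0 -18.8 0 0 0.3;0 0.1 0 -18.8 0 0 0.3;0 0.1 0 -18.8 0 0 0.3;0 0.1 0 -18.8 0 0 0.3' 30
```

```text
t: 11.9
eef_pos: [0.4075, 0.3174, 0.0135]
ee_rot: [3.13, 0.001, 2.815]
force: [-1.1, -0.8, 6.8]
width: 0.0675
```

```bash
python3 -m inch '0 0 0 5 0 0 0;0 0 0 11 0 0 0;0 0 0 17 0 0 0;0 0 0 17 0 0 0;0 2 -5 17 0 0 4;0 5 -10 17 0 0 8;0 7 -15 17 0 0 12;0 10 -20 17 0 0 16;0 12 -25.5 17 0 0 16;0 13.4 -28.7 17 0 0 16;0 13.4 -28.7 17 0 0 16;0 13.4 -28.7 12 0 0 16'
python3 - <<'E'
from h import *
s=telemetry.get_state(); print(np.array([.541,.0305,.030])-s['eef_pos'],np.degrees(s['ee_rot']),s['force'])
E
```

```text
t: 13.4
eef_pos: [0.5439, 0.031, 0.1355]
ee_rot: [3.127, 0.008, 3.093]
force: [0.9, 0.6, -3.6]
width: 0.0674
[-0.00288698 -0.00045764 -0.10545624] [179.1860195    0.4589638  177.24299762] [ 0.91446387  0.56667265 -3.57250791]
```

```bash
python3 -m inch '0 -0.3 0 -5 0 0 0;0 -0.3 0 -8 0 0 0;0 -0.3 0 -9.7 0 0 0;0 -0.3 0 -10.3 0 0 0;0 -0.3 0 -10.6 0 0 0;0 -0.3 0 -10.6 0 0 0'
python3 - <<'E'
from h import *
s=telemetry.get_state(); print(s['eef_pos'],np.degrees(s['ee_rot']),s['force'])
E
```

```text
t: 14.15
eef_pos: [0.5411, 0.0313, 0.0299]
ee_rot: [3.127, 0.009, 3.094]
force: [-0.7, 0.3, -2.3]
width: 0.0679
[0.54113186 0.031284   0.0299082 ] [179.16459611   0.49959593 177.25772354] [-0.67777817  0.31601931 -2.33615428]
```

```bash
python3 -m inch '0 0 -0.1 -0.15 0 0 0;0 0 -0.1 -0.2 0 0 0;0 0 -0.1 -0.2 0 0 0;1 0 -0.1 -0.2 0 0 0;1 0 -0.1 -0.2 0 0 0;1 0 -0.1 -0.2 0 0 0;1 0 -0.1 -0.2 0 0 0;1 0 -0.1 5 0 0 0;1 0 -0.1 11 0 0 0;1 0 -0.1 17 0 0 0;1 0 -0.1 17 0 0 0'
python3 - <<'E'
from h import *
from scipy.spatial.transform import Rotation as R
s=telemetry.get_state(); r=R.from_euler('xyz',s['ee_rot'])
print(np.array([.6106,-.2478,.2])-s['eef_pos'],np.degrees(s['ee_rot']))
y=np.degrees(.256)+180
print('rotvec to medium yaw',y, (R.from_euler('xyz',[180,0,y],degrees=True)*r.inv()).as_rotvec(degrees=True))
F={c:grab_frame(c) for c in('scene','side')}
M=masks(F,'large_box',(.541,.03),.035)
print(fit(F,M,(.541,.03),[(0,0,.068,.15,.015,.04)],[-.048]))
M=masks(F,'offcut',(.626,.2757),.01); print(len(M))
E
```

```text
t: 15.52
eef_pos: [0.544, 0.031, 0.2055]
ee_rot: [3.124, 0.018, 3.094]
force: [0.9, 0.0, -0.5]
width: 0.0878
[ 0.06662995 -0.27876707 -0.00549075] [178.98423584   1.03379118 177.29266317]
rotvec to medium yaw 194.66771955534907 [-1.12220159  0.92585386 17.36496338]
(array([ 0.54042135,  0.03121226, -0.05446444]), {'scene': 0.96, 'side': 0.97})
2
```

```bash
python3 -m inch '1 2 -6 0 -1.1 0.9 8;1 4 -12 0 -1.1 0.9 17.4;1 5 -18 0 -1.1 0.9 17.4;1 6 -24 0 -1.1 0.9 17.4;1 6.7 -27.9 -1 -1.1 0.9 17.4;1 6.7 -27.9 -1 -1.1 0.9 17.4;1 6.7 -27.9 -1 -1.1 0.9 17.4;1 6.7 -27.9 -1 -1.1 0.9 17.4'
python3 - <<'E'
from w import *
look('medium_box',(.6106,-.2478,.256),'w3')
E
```

```text
t: 16.82
eef_pos: [0.6075, -0.248, 0.1885]
ee_rot: [-3.138, -0.011, -2.885]
force: [0.9, -0.9, 1.1]
width: 0.0874
16.925 [ 0.6076 -0.248   0.1888] [-179.8   -0.6 -165.3] 0.08758956586499027
p 0.91 [220.5, 121.1, 280.4, 241.1]
medium_box [ 0.6115 -0.25    0.2636] 15.1 {'wrist': 0.97}
```

View pics/w3.png

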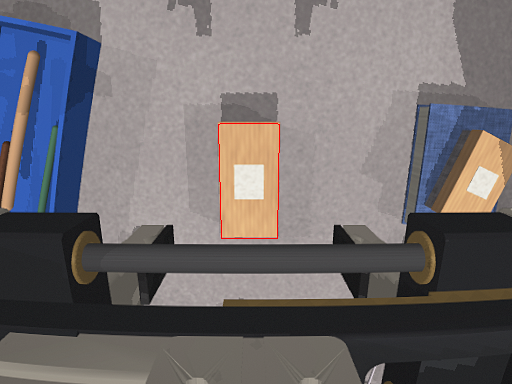

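Medium box sits at columns 220–280, rows 121–239, exactly in its predicted outline.

```bash
python3 -m inch '1 0.35 0 -6 0.15 -0.6 0;1 0.35 0 -12 0.15 -0.6 0;1 0.35 0 -16 0.15 -0.6 0;1 0.35 0 -17.7 0.15 -0.6 0;1 0.35 0 -17.7 0.15 -0.6 0;0 0.35 0 -17.7 0.15 -0.6 0;0 0.35 0 -17.7 0.15 -0.6 0;0 0.35 0 -17.7 0.15 -0.6 0;0 0.35 0 -17.7 0.15 -0.6 0;0 0.35 0 -17.7 0.15 -0.6 0;0 0.35 0 -17.7 0.15 -0.6 0' 30
python3 - <<'E'
from h import *
from scipy.spatial.transform import Rotation as R
s=telemetry.get_state(); r=R.from_euler('xyz',s['ee_rot'])
print(s['eef_pos'],np.degrees(s['ee_rot']),np.array([.5407,.031])-s['eef_pos'][:2])
print((R.from_euler('xyz',[180,0,177],degrees=True)*r.inv()).as_rotvec(degrees=True))
E
```

```text
t: 18.3
eef_pos: [0.6114, -0.2481, 0.0128]
ee_rot: [-3.137, 0.001, -2.884]
force: [-1.6, 0.3, 6.5]
width: 0.0599
[ 0.6113839  -0.24811212  0.01284467] [-1.79733148e+02  3.88118147e-02 -1.65263643e+02] [-0.0706839   0.27911212]
[  0.26253281   0.06615519 -17.73623419]
```

```bash
python3 -m inch '0 0 0 6 0 0 0;0 0 0 12 0 0 0;0 -1 4 13 0.2 0 -6;0 -2 9 13 0.2 0 -12;0 -4 14 13 0.2 0 -17.7;0 -5 19 13 0.2 0 -17.7;0 -6 24 13 0.2 0 -17.7;0 -7.1 27.9 13 0.2 0 -17.7;0 -7.1 27.9 13 0.2 0 -17.7;0 -7.1 27.9 9 0.2 0 -17.7;0 -7.1 27.9 9 0.2 0 -17.7'
python3 - <<'E'
from h import *
from scipy.spatial.transform import Rotation as R
s=telemetry.get_state(); r=R.from_euler('xyz',s['ee_rot'])
print(np.array([.5407,.031,.0688])-s['eef_pos'],np.degrees(s['ee_rot']))
print((R.from_euler('xyz',[180,0,177],degrees=True)*r.inv()).as_rotvec(degrees=True))
E
```

```text
t: 19.68
eef_pos: [0.5381, 0.0298, 0.1005]
ee_rot: [-3.138, -0.005, 3.089]
force: [0.1, 0.7, -0.7]
width: 0.06
[ 0.00260153  0.00123171 -0.0316812 ] [-179.81313697   -0.25892806  176.98687245]
[ 0.17302465 -0.26837244  0.01270528]
```

```bash
python3 -m inch '0 0.25 0.1 -1.5 0.2 -0.3 0;0 0.25 0.1 -2.7 0.2 -0.3 0;0 0.25 0.1 -3.2 0.2 -0.3 0;0 0.25 0.1 -3.3 0.2 -0.3 0;0 0.25 0.1 -3.4 0.2 -0.3 0'
python3 - <<'E'
from h import *
s=telemetry.get_state(); print(np.array([.5407,.031,.0678])-s['eef_pos'],np.degrees(s['ee_rot']),s['force'])
E
```

```text
t: 20.3
eef_pos: [0.5406, 0.0305, 0.0678]
ee_rot: [-3.142, 0.001, 3.089]
force: [-6.9, 0.2, 15.0]
width: 0.0597
[7.00928887e-05 5.40321987e-04 1.32341942e-06] [-1.79998806e+02  4.17111707e-02  1.77000831e+02] [-6.86225483  0.16842647 15.0485765 ]
```

```bash
python3 -m inch '0 0 0 0.05 0 0 0;1 0 0 0.05 0 0 0;1 0 0 0.05 0 0 0;1 0 0 0.05 0 0 0;1 0 0 0.05 0 0 0;1 0 0 5 0 0 0;1 0 0 10 0 0 0;1 0 0 14 0 0 0;1 0 0 14 0 0 0'
python3 - <<'E'
from h import *
from scipy.spatial.transform import Rotation as R
s=telemetry.get_state(); r=R.from_euler('xyz',s['ee_rot'])
print(np.array([.3837,-.312,.2])-s['eef_pos'],np.degrees(s['ee_rot']))
print((R.from_euler('xyz',[180,0,172],degrees=True)*r.inv()).as_rotvec(degrees=True))
F={c:grab_frame(c) for c in('scene','side')}
M=masks(F,'medium_box',(.541,.03),.075)
print(fit(F,M,(.541,.03),[(0,0,.06,.12,.055,.036)],[-.048]))
E
```

```text
t: 21.42
eef_pos: [0.5426, 0.031, 0.2114]
ee_rot: [3.139, 0.007, 3.09]
force: [0.2, 0.4, -0.6]
width: 0.0877
[-0.15885631 -0.3429925  -0.01143285] [179.86683814   0.4046242  177.02311274]
[-0.09388064  0.41563835 -5.02355979]
(array([ 0.53920428,  0.03066378, -0.03287779]), {'scene': 0.96, 'side': 0.95})
```

```bash
python3 -m inch '1 -2.5 -5.5 0 0 0.4 -5;1 -5 -11 0 0 0.4 -5;1 -7.5 -16.5 0 0 0.4 -5;1 -10 -22 0 0 0.4 -5;1 -12.5 -27.5 0 0 0.4 -5;1 -15 -32.5 0 0 0.4 -5;1 -15.9 -34.3 -1.1 0 0.4 -5;1 -15.9 -34.3 -1.1 0 0.4 -5;1 -15.9 -34.3 -1.1 0 0.4 -5;1 -15.9 -34.3 -1.1 0 0.4 -5'
python3 - <<'E'
from w import *
look('small_box',(.3837,-.312,-.14),'w4')
E
```

```text
t: 22.88
eef_pos: [0.3814, -0.3121, 0.1956]
ee_rot: [-3.14, -0.008, 3.003]
force: [-0.0, -0.2, -0.2]
width: 0.088
22.975 [ 0.3815 -0.3121  0.1958] [-179.9   -0.4  172.1] 0.08785002027913622
p 0.85 [219.8, 133.5, 278.5, 230.9]
small_box [ 0.3851 -0.314  -0.1073] -6.1 {'wrist': 0.97}
```

View pics/w4.png

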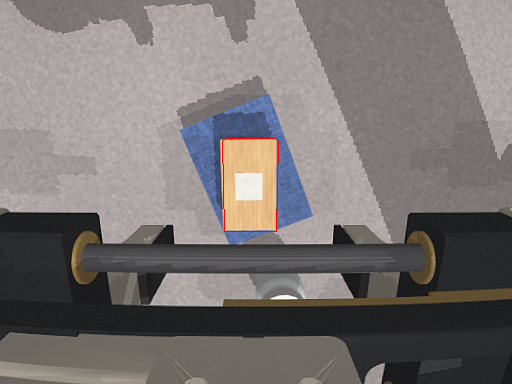

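Small box at columns 220–278, rows 138–232, on the book, as predicted; the jar (285,290) is below the gripper body's lowest height.

```bash
python3 -m inch '1 0.25 -0.1 -6 0 -0.4 0.6;1 0.25 -0.1 -11 0 -0.4 0.6;1 0.25 -0.1 -14.5 0 -0.4 0.6;1 0.25 -0.1 -15.7 0 -0.4 0.6;1 0.25 -0.1 -15.7 0 -0.4 0.6;0 0.25 -0.1 -15.7 0 -0.4 0.6;0 0.25 -0.1 -15.7 0 -0.4 0.6;0 0.25 -0.1 -15.7 0 -0.4 0.6;0 0.25 -0.1 -15.7 0 -0.4 0.6;0 0.25 -0.1 -15.7 0 -0.4 0.6;0 0.25 -0.1 -15.7 0 -0.4 0.6;0 0.25 -0.1 -15.7 0 -0.4 0.6' 25
python3 - <<'E'
from h import *
from scipy.spatial.transform import Rotation as R
s=telemetry.get_state(); r=R.from_euler('xyz',s['ee_rot'])
print(s['eef_pos'],np.degrees(s['ee_rot']),np.array([.540,.031])-s['eef_pos'][:2])
print((R.from_euler('xyz',[180,0,177.3],degrees=True)*r.inv()).as_rotvec(degrees=True))
E
```

```text
t: 24.48
eef_pos: [0.3842, -0.3132, 0.0391]
ee_rot: [-3.141, -0.0, 3.014]
force: [-1.6, 1.6, 6.4]
width: 0.0514
[ 0.38419079 -0.31321069  0.03912912] [-1.79965451e+02 -2.36118148e-02  1.72677701e+02] [0.15580921 0.34421069]
[ 0.03236359 -0.02654663  4.62229129]
```

```bash
python3 -m inch '0 0 0 5 0 0 0;0 0 0 10 0 0 0;0 0 0 14 0 0 0;0 2.5 5.5 14 0 0 4.6;0 5 11 14 0 0 4.6;0 7.5 16.5 14 0 0 4.6;0 10 22 14 0 0 4.6;0 12.5 27.5 14 0 0 4.6;0 14.5 32 14 0 0 4.6;0 15.6 34.4 13 0 0 4.6;0 15.6 34.4 11 0 0 4.6;0 15.6 34.4 11 0 0 4.6'
python3 - <<'E'
from h import *
from scipy.spatial.transform import Rotation as R
s=telemetry.get_state(); r=R.from_euler('xyz',s['ee_rot'])
print(np.array([.540,.031,.103])-s['eef_pos'],np.degrees(s['ee_rot']))
print((R.from_euler('xyz',[180,0,177.3],degrees=True)*r.inv()).as_rotvec(degrees=True))
E
```

```text
t: 25.98
eef_pos: [0.5385, 0.0302, 0.1469]
ee_rot: [-3.139, -0.005, 3.094]
force: [0.5, -0.5, -1.8]
width: 0.0519
[ 0.00153459  0.00076093 -0.04391356] [-179.87429124   -0.28415045  177.26060626]
[ 0.11208402 -0.28979513  0.03908193]
```

```bash
python3 -m inch '0 0.15 0.1 -2 0.1 -0.3 0;0 0.15 0.1 -3.5 0.1 -0.3 0;0 0.15 0.1 -4.2 0.1 -0.3 0;0 0.15 0.1 -4.4 0.1 -0.3 0;0 0.15 0.1 -4.45 0.1 -0.3 0;0 0.15 0.1 -4.45 0.1 -0.3 0'
python3 - <<'E'
from h import *
s=telemetry.get_state(); print(np.array([.540,.031,.102])-s['eef_pos'],np.degrees(s['ee_rot']),s['force'])
E
```

```text
t: 26.72
eef_pos: [0.5403, 0.0313, 0.1029]
ee_rot: [3.142, 0.001, 3.094]
force: [0.5, 0.1, -2.1]
width: 0.0519
[-0.00025797 -0.00032494 -0.000885  ] [1.79996628e+02 5.16073719e-02 1.77267360e+02] [ 0.52180927  0.07429096 -2.07195353]
```

```bash
python3 -m inch '0 0 0 -0.05 0 0 0;0 0 0 -0.1 0 0 0;1 0 0 -0.1 0 0 0;1 0 0 -0.1 0 0 0;1 0 0 -0.1 0 0 0;1 0 0 -0.1 0 0 0;1 0 0 -0.1 0 0 0;1 0 0 4 0 0 0;1 0 0 9 0 0 0;1 0 0 14 0 0 0;1 -2 -6 14 0 0 0;1 -4 -12 14 0 0 0'
python3 -m inch '1 -3 -6 0 0 0 0;1 -6 -12 0 0 0 0;1 -6 -12 0 0 0 0;1 -6 -12 0 0 0 0'
python3 - <<'E'
from h import *
F={c:grab_frame(c) for c in('scene','side')}
for n,z,q in(('large_box',.035,(0,0,.068,.15,.015,.04)),('medium_box',.075,(0,0,.06,.12,.055,.036)),('small_box',.107,(0,0,.052,.09,.091,.032))):
    M=masks(F,n,(.541,.03),z)
    if M: print(n,fit(F,M,(.541,.03),[q],[-.048]))
im=np.hstack([F['scene']['pixels'][100:350,180:440],F['side']['pixels'][130:380,80:340]])
save(dict(pixels=cv2.resize(im,None,fx=1.53,fy=1.53,interpolation=cv2.INTER_CUBIC)),'end')
print(telemetry.get_state()['t'])
E
```

```text
t: 28.22
eef_pos: [0.5005, -0.0879, 0.2436]
ee_rot: [3.141, 0.002, 3.096]
force: [2.1, -0.9, 0.5]
width: 0.0877
t: 28.72
eef_pos: [0.4403, -0.2084, 0.2437]
ee_rot: [3.141, 0.003, 3.094]
force: [0.1, 0.9, 0.7]
width: 0.0881
large_box (array([ 0.54065928,  0.03137464, -0.03748394]), {'scene': 0.5, 'side': 0.46})
medium_box (array([ 0.54017941,  0.032361  , -0.05082765]), {'scene': 0.51, 'side': 0.5})
small_box (array([ 0.53982524,  0.03380238, -0.0022013 ]), {'scene': 0.96, 'side': 0.9})
29.125
```

View pics/end.png

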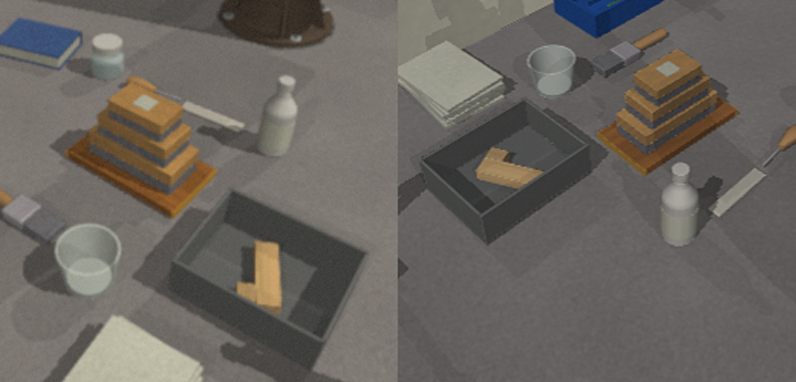

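The picture shows the three boxes as a neat pyramid on the board, around (140,135) in the left half, and the offcut flat in the bin at (262,275). The book, tools, jar, bottle and tub look undisturbed.

```bash
python3 -c "from station import arm; print(arm.job_done())"
```

```text
the job is handed in; nothing more can be done
None
```

I put the offcut in the scrap bin and stacked the large, medium and small boxes on the middle of the board. I handed the job in at about 29 s of the 72 s allowed; the system gives no verdict.

**Stack position:** By the camera fits, each box is centred within about 4 mm of what is beneath it, against the 12 mm limit.

**Stack angle:** The small box's final fit gave about 0.03–0.05 rad of yaw difference to the medium box, within the 0.12 rad limit. The gripper released it at 177.3°, in line with the board, so that may be fitting noise.

**Weak check:** The final fits of the large and medium boxes overlapped only about 50%, because the boxes above hide them. For those two I relied on the fits made just after each was placed, with overlaps of 0.95–0.97.

**Final picture:** All three boxes look upright with lids up. The offcut lies flat in the bin, the gripper is clear, and the book, tools, jar, bottle and tub look undisturbed. I did not measure how far those things moved, only looked.

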